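# Level the specimen stage and index its carousel

## Task

The specimen stage is sitting crooked. Turn its two foot knobs (red cap on the right, blue cap on the left) until the deck is level both ways, that is, both orange gauge balls rest inside the green middle fields of their troughs; only then push the carousel round one click anticlockwise (seen from above) so that the blue specimen stops in its detent at the yellow arrow, not further. Leave the stage level and let go of it, and do not disturb the bottle, the dish or the slide box.

Things in the scene. Friction and masses are not known exactly. Their poses are not given: they have to be found in the camera images.
- stand: Dark steel base of the stage, fixed to the bench: 220 x 220 x 12 mm with ears to 195 mm left and right. Origin: centre of its underside, on the bench; x points away from the robot ('far'), y left, z up. On it a silver cradle tips about a hinge along y (90 mm far of the middle, 32 mm up); on that a black deck rolls about a hinge along x through its middle.
- cradle (a joint): Tip of the stage, rad: 0 is level, positive when the near side is high. Starts with the near side low, -0.063 to -0.027. Driven only by the right knob: +0.03 rad per radian of clockwise turn (seen from above). The screw stays where it is left.
- deck (a joint): Roll of the deck, rad: 0 is level, positive when the left side is high. Starts anywhere from -0.063 to +0.063. Driven only by the left knob: +0.03 rad per radian of clockwise turn (seen from above). The screw stays where it is left.
- knob_right_grip (a point): Right foot knob (red cap): upright, round, white, fluted, 40 mm diameter, 30 mm high, on a 14 mm brass stem, 20 mm near and 165 mm right of the stage's middle. Point on its axis, 16 mm above its underside, about 100 mm above the bench. It tips with the cradle. Friction 0.12 N m; turns 3 rad either side of level, so it may take several grasps. Nothing within 60 mm of its axis at its height.
- knob_left_grip (a point): Left foot knob (blue cap), like the right one, 20 mm near and 165 mm left of the stage's middle; it tips with the deck. Point on its axis, 16 mm above its underside.
- ball_tip_mid (a point): Centre of the 12 mm orange ball of the tip gauge, in a white trough 118 mm long, 19 mm wide, along x, on the cradle beside the deck, 124 mm right and 20 mm near of the stage's middle. It runs 0.55 mm per milliradian of tip to the low side; level when in the middle of the trough, wholly inside the 22 mm green field (within 5 mm of the middle).
- ball_roll_mid (a point): Centre of the 12 mm orange ball of the roll gauge, in a like trough along y at the far edge of the deck (95 mm far of its middle): 0.55 mm per milliradian of roll, to the low side; level when wholly inside its green field, within 5 mm of the middle.
- deck_mid (a point): Middle of the black deck's top face, on the carousel's axis, 60 mm above the bench when level; the deck is 210 x 210 mm. The axes tilt with the deck (z square to it).
- carousel (a joint): Turn of the grey carousel (disc, 136 mm diameter, top 14 mm above the deck), rad, anticlockwise from above positive; starts near 0. Detents every 1.047 (60 degrees) all round; the next one is at 1.047. Some 3 N on a post carries it over the hump at 0.52, then it draws itself into the detent; pushed on, it would go over the next hump at 1.57.
- post_a (a point): Top centre of one of three steel posts on the carousel (10 mm diameter, 34 mm high above the disc, 56 mm from its axis), the one that starts on the left. Push a post sideways to turn the carousel.
- post_b (a point): Top centre of the like post that starts on the near right.
- post_c (a point): Top centre of the like post that starts on the far right.
- blue_specimen (a point): Top of the blue specimen disc (28 mm diameter, 43 mm from the carousel's axis); the other five are amber or whitish clear. It starts on the far right, one step clockwise of the arrow.
- arrow (a point): Tip of the yellow arrow on the deck at the carousel's far rim, 72 mm from its axis.
- bottle: Brown glass bottle, 52 mm diameter, 105 mm high, left of the stage. Origin: centre of its underside. Leave it alone.
- dish: Clear shut culture dish, 94 mm diameter, 18 mm high, right of the stage. Origin: centre of its underside. Leave it alone.
- slide_box: Green slide box, 80 x 100 x 34 mm, left of the stage, farther off than the bottle. Origin: centre of its underside. Leave it alone.

How it is judged:
By the outcome, as a careful person would: the job done as asked, in the order asked, and still so for the second after the job is handed in, with the robot touching nothing.
It also fails if it takes over 72 s, if anything falls off the work surface, if the arm or the gripper's body presses on something with over 40 N, if the wrist force passes 120 N, or if a joint passes its speed limit or range.

## Robot

A 7-joint arm with a two-finger parallel gripper is mounted at the origin on the work surface. World frame = base frame: x ahead of the robot, y to its left, z up, the work surface at z = 0. Lengths are in m, angles in rad, forces in N, time in s.
With the tool pointing down it reaches from about 0.4 to 0.875 m from the base axis. Payload 19.3 kg.
Tool frame: the origin (TCP) lies between the finger pads; the fingertips stand 8 mm ahead of it and the grasp point (between the pads) lies 11 mm behind it (bot.tip_extent is the x of the fingertips in the tool frame, in m); x points along the fingers, y is the direction in which the jaws open and shut, and the axes are right-handed (so a half turn about x gives the same grasp; the last joint's range is limited). The gripper opens to 85 mm and grips with 20 to 120 N. Pads are 22 mm wide; open, the fingers measure 114 mm over their backs; the gripper's body (76 mm by 85 mm) begins 54 mm behind the grasp point. The pads swing forward as they close: fully open they stand 13 mm farther back than shut.
Start: joints at [-1.365, 0.521, -0.036, 1.599, 0.021, 1.021, -0.113], TCP at [0.17, 0.601, 0.239] pointing down, gripper open.
Joint ranges: [-2.91, 2.91], [-0.3, 2.13], [-1.5, 1.42], [0.17, 2.43], [-1.26, 4.41], [0.16, 1.93], [-2.52, 2.52]. Speed limits (rad/s): [1.89, 1.89, 2.39, 2.39, 3.01, 3.01, 3.01].

## Interface

Orientations are given as [roll, pitch, yaw] about the fixed x, y, z axes, in that order (R = Rz(yaw) Ry(pitch) Rx(roll)).
In Python, from workcell import telemetry, grab_frame, job, cut_out, pinpoint, bot gives the robot as it stands.
- The arm moves only by the tool send_rows, never from a script. Its argument "rows" is a list of rows, each an object of numbers: "dx", "dy", "dz": the shift along the tool's x, y, z in cm; "rx", "ry", "rz": the turn, a rotation vector about the tool's x, y, z in units of 10 degrees (1.0 is 10 degrees); "fingers": the closure, from -1 (fully open) to 1 (shut). In form: [{"dx": .., "dy": .., "dz": .., "rx": .., "ry": .., "rz": .., "fingers": ..}, ...]. A call has exactly 8 rows; each row is the pose to reach, as a shift and turn from the pose commanded when the call began, along the tool's axes at that moment; what a row does not reach only later rows make up. A row lasts 1/8 s, in which the tool goes at most 62.5 mm and 10.7 degrees, less where a joint would pass 70% of its speed; a pose out of reach is approached as far as the arm can. A call with a gripper value outside its range is refused whole. The fingers move at their own pace and stop on an object; "squeeze" is the grip in N (left out, the last holds). Time passes only in rows, so rows that repeat a pose let the fingers close, or fill a call up. It gives the time, the measured TCP pose, the force and the opening at its end, in the units of the state.
- telemetry.observe(): the state, without advancing time (a new reading comes with each control period).
- grab_frame(name): name is "scene" or "side" or "wrist"; returns a dict with "pixels" (420x560x3 uint8, blue, green, red), "fx", "fy", "cx", "cy" (pixels), "R" (3x3) and "t" (3): a world point X has camera coordinates R X + t. Camera axes: x right, y down, z forward; pixel columns grow to the right and rows downward; lengths in m; the calibration is good to about 2 mm. The wrist camera is an equidistant fisheye: a pixel r from the principal point sees the ray r / f radians off the axis. A picture is of the moment at which its call begins. There is no depth.
- job.job_done(): hands the job in, once; it reports no verdict.
Trained networks look in a picture, given as the dict that the camera call returned (one of the last four; its "shot" number tells which), for a name from the list of things; names that differ only in an ending like _2 or _b are one class to them, and where a whole thing is asked for, a point or a joint stands for the part that bears it (a point fixed in the world has none). Each returns a list of dicts, best first, with "conf" (0 to 1); they miss things now and then, are a little off and sometimes report something else, mostly with a low value. They report only what shows in the picture. A call takes as long as a camera call.
- cut_out(picture, label): "pixels" (420x560 bool, what is visible of it) and "centre" ([column, row] in pixels, amid what is visible of it).
- pinpoint(picture, label): "centre" ([column, row] in pixels: a listed point, or the origin of a listed thing).
The state is a dict: "clock": time; "qpos": joint angles; "qd": joint speeds; "joint_efforts": joint torques, N m; "position": TCP position; "tool_rot": TCP orientation; "force": force on the tool from outside, world axes, zero at the start; "moment": the same for the moment, N m; "grip_width": finger opening in m.
Only numpy, scipy, OpenCV 4.12 (cv2) and the standard library are available. Lean on these libraries where they do the work, as an engineer would, in place of code of your own. Each camera call takes 0.05 s, during which the arm holds its last target.

## Working session

There is one attempt and no reset: what is moved stays moved. The work goes in short steps, Python scripts to look and compute and a tool call to move; the robot and the scene stay as the last step left them, time stands still between calls to the robot, and variables do not carry over. Pictures are saved under pics/ and viewed, and the job is handed in when it is done.

Besides the shell and the picture viewer there is one more tool, called as a command line: name --argument value ..., lists and objects as JSON in quotes. send_rows: Moves the arm, as the interface text tells. Its arguments: {"type":"object","properties":{"rows":{"type":"array","items":{"type":"object","properties":{"dx":{"type":"number"},"dy":{"type":"number"},"dz":{"type":"number"},"rx":{"type":"number"},"ry":{"type":"number"},"rz":{"type":"number"},"fingers":{"type":"number"}}}},"squeeze":{"type":"number"}},"required":["rows"]}

```bash
ls; mkdir -p pics
cat > h.py <<'E'
import numpy as np, cv2
from workcell import telemetry, grab_frame, job, cut_out, pinpoint, bot
from scipy.spatial.transform import Rotation as Ro
def ray(p,uv):
    R=np.array(p["R"]);t=np.array(p["t"])
    x=(uv[0]-p["cx"])/p["fx"];y=(uv[1]-p["cy"])/p["fy"]
    d=R.T@np.array([x,y,1.]);return -R.T@t,d/np.linalg.norm(d)
def atz(p,uv,z):
    o,d=ray(p,uv);return o+d*(z-o[2])/d[2]
def proj(p,X):
    c=np.array(p["R"])@np.array(X)+np.array(p["t"]);return np.array([p["fx"]*c[0]/c[2]+p["cx"],p["fy"]*c[1]/c[2]+p["cy"]])
def tri(p1,u1,p2,u2):
    A=np.zeros((3,3));b=np.zeros(3)
    for p,u in((p1,u1),(p2,u2)):
        o,d=ray(p,u);M=np.eye(3)-np.outer(d,d);A+=M;b+=M@o
    return np.linalg.solve(A,b)
E
python3 - <<'E'
from h import *
s=telemetry.observe();print({k:np.round(v,3) for k,v in s.items()}, bot.tip_extent)
a=grab_frame("scene");b=grab_frame("side")
cv2.imwrite("pics/a0.png",a["pixels"]);cv2.imwrite("pics/b0.png",b["pixels"])
for n in ["stand","knob_right_grip","knob_left_grip","ball_tip_mid","ball_roll_mid","deck_mid","post_a","blue_specimen","arrow","bottle","dish","slide_box"]:
    r=[pinpoint(p,n) for p in(a,b)]
    for q in r: print(n,[(np.round(x["centre"]),round(x["conf"],2)) for x in q[:4]])
    if r[0] and r[1]: print("   ",np.round(tri(a,r[0][0]["centre"],b,r[1][0]["centre"]),4))
print(telemetry.observe()["clock"])
E
```

```text
pics
{'clock': np.float64(0.0), 'qpos': array([-1.365,  0.522, -0.036,  1.6  ,  0.021,  1.021, -0.113]), 'qd': array([ 0.001, -0.   ,  0.001,  0.   , -0.   , -0.   , -0.   ]), 'joint_efforts': array([ 1.0000e-03, -9.2711e+01,  1.9810e+00, -3.6992e+01,  1.8000e-02,
        8.0000e-03, -0.0000e+00]), 'position': array([0.17 , 0.601, 0.239]), 'tool_rot': array([-1.486,  1.57 , -1.762]), 'force': array([-0.651,  1.119,  0.016]), 'moment': array([-0.031,  0.019,  0.   ]), 'grip_width': np.float64(0.085)} 0.008
stand [(array([277., 244.]), 0.67)]
stand [(array([274., 231.]), 0.8)]
    [ 0.5879 -0.0328  0.0053]
knob_right_grip [(array([212., 212.]), 0.71), (array([260., 233.]), 0.16)]
knob_right_grip [(array([312., 168.]), 0.6)]
    [ 0.5398 -0.1907  0.0992]
knob_left_grip [(array([340., 203.]), 0.71)]
knob_left_grip [(array([246., 250.]), 0.92)]
    [0.5846 0.1365 0.1102]
ball_tip_mid []
ball_tip_mid []
ball_roll_mid [(array([340., 206.]), 0.72), (array([264., 251.]), 0.52)]
ball_roll_mid [(array([297., 202.]), 0.38)]
    [0.5505 0.0904 0.1446]
deck_mid [(array([275., 231.]), 0.72), (array([263., 202.]), 0.72), (array([296., 213.]), 0.24)]
deck_mid [(array([274., 217.]), 0.57)]
    [ 0.5886 -0.036   0.0497]
post_a [(array([296., 213.]), 0.91), (array([264., 204.]), 0.86), (array([262., 226.]), 0.71)]
post_a [(array([298., 203.]), 0.95), (array([263., 215.]), 0.85)]
    [0.5446 0.0028 0.1023]
blue_specimen [(array([259., 232.]), 0.97)]
blue_specimen [(array([275., 201.]), 0.74)]
    [ 0.5991 -0.0775  0.0638]
arrow [(array([274., 248.]), 0.92)]
arrow [(array([247., 204.]), 0.58)]
    [ 0.6619 -0.0484  0.0595]
bottle [(array([412., 206.]), 0.85)]
bottle []
dish [(array([141., 274.]), 0.79), (array([295., 214.]), 0.73)]
dish [(array([298., 156.]), 0.72)]
    [ 0.6295 -0.3809  0.0027]
slide_box [(array([432., 237.]), 0.63)]
slide_box [(array([169., 392.]), 0.88)]
    [ 0.6292  0.3863 -0.0049]
1.3
```

Run:
```python
import cv2
a=cv2.imread("pics/a0.png");b=cv2.imread("pics/b0.png")
cv2.imwrite("pics/a0c.png",cv2.resize(a[170:300,180:380],None,fx=4,fy=4,interpolation=cv2.INTER_CUBIC))
cv2.imwrite("pics/b0c.png",cv2.resize(b[130:280,200:380],None,fx=4,fy=4,interpolation=cv2.INTER_CUBIC))
```

```text
(no output)
```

View pics/a0.png

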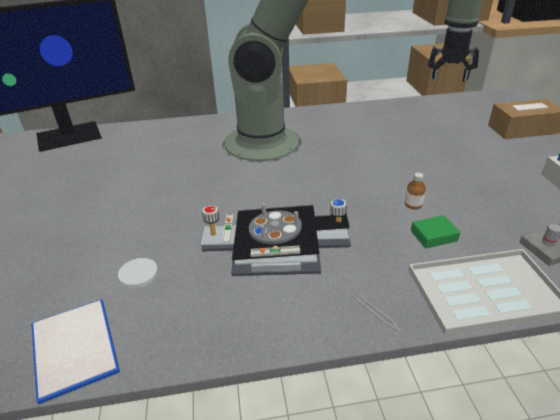

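View pics/b0.png

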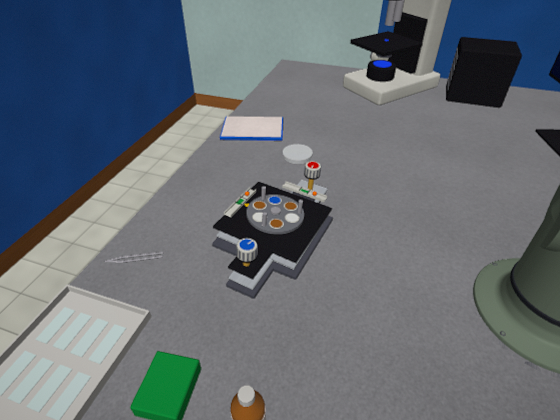

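```bash
ls pics
```

```text
a0.png
a0c.png
b0.png
b0c.png
```

View pics/a0c.png

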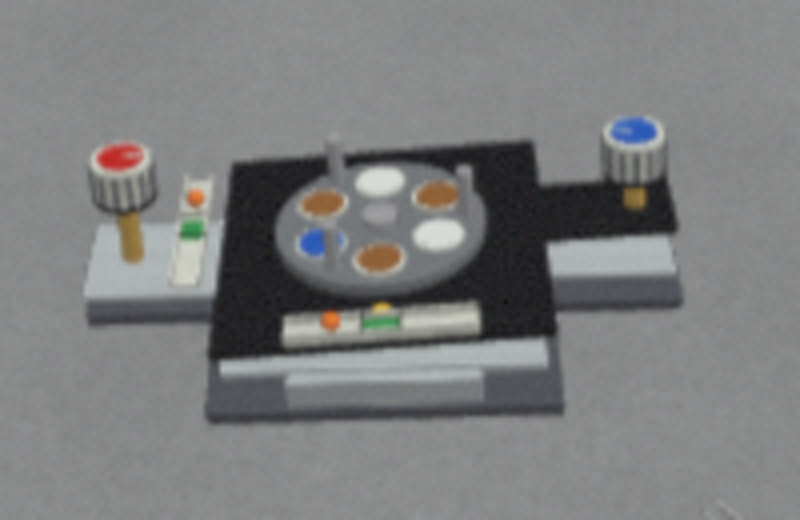

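View pics/b0c.png

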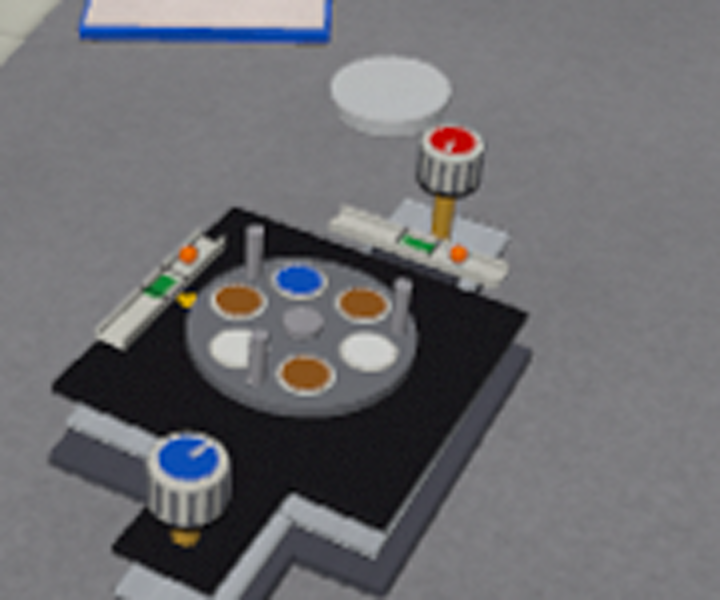

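The scene view shows the stage at about (277,230), with the red knob at (210,213) and the blue knob at (339,206). The tip ball sits on the near side and the roll ball on the right side of their troughs. I'll measure the balls next and fit the stage pose.

```bash
cat > stage.py <<'E'
from h import *
from scipy.optimize import least_squares
def rx(a):return Ro.from_euler('x',a).as_matrix()
def ry(a):return Ro.from_euler('y',a).as_matrix()
def rz(a):return Ro.from_euler('z',a).as_matrix()
HD=0.045
def crad(P,tip): # positive: near side high -> rotation about +y: near (-x) goes up: z=-sin*x
    h=np.array([.09,0,.032]);return ry(tip)@(np.array(P)-h)+h
def deck(P,tip,roll): # left high: +x rotation
    h=np.array([0,0,HD]);return crad(rx(roll)@(np.array(P)-h)+h,tip)
def world(p,P):
    return np.array([p[0],p[1],0])+rz(p[2])@P
def pts(p,car=0):
    _,_,_,tip,roll=p
    d={}
    d['knob_right_grip']=world(p,crad([-.02,-.165,.1],tip))
    d['knob_left_grip']=world(p,deck([-.02,.165,.1],tip,roll))
    d['arrow']=world(p,deck([.072,0,.06],tip,roll))
    d['deck_mid']=world(p,deck([0,0,.06],tip,roll))
    d['stand']=world(p,np.array([0,0,0.]))
    a=np.radians(-60)+np.radians(60)*0+car
    a=np.radians(-60)+car
    d['blue_specimen']=world(p,deck([.043*np.cos(a),.043*np.sin(a),.075],tip,roll))
    for n,g in(('post_a',90),('post_b',210),('post_c',330)):
        a=np.radians(g)+car;d[n]=world(p,deck([.056*np.cos(a),.056*np.sin(a),.108],tip,roll))
    return d
def balls(pic,stage=None):
    hsv=cv2.cvtColor(pic["pixels"],cv2.COLOR_BGR2HSV)
    m=cv2.inRange(hsv,(5,190,180),(14,255,255))
    n,l,st,c=cv2.connectedComponentsWithStats(m)
    g=cv2.inRange(hsv,(50,110,60),(80,255,255))
    n2,l2,st2,c2=cv2.connectedComponentsWithStats(g)
    return [(np.round(c[i],1),st[i,4]) for i in range(1,n) if st[i,4]>3],[(np.round(c2[i],1),st2[i,4]) for i in range(1,n2) if st2[i,4]>3]
def fit(views,x0=None,tr=None):
    # views: list of (pic, dict name->uv)
    def res(p):
        out=[]
        for pic,o in views:
            d=pts(p)
            for n,uv in o.items(): out+=list(proj(pic,d[n])-uv)
        if tr is not None: out+=list((p[3:5]-tr)*300)
        return np.array(out)
    s=least_squares(res,x0 if x0 is not None else [.588,-.033,-.14,-.05,.05],loss='soft_l1')
    return s.x,s
E
python3 - <<'E'
from stage import *
a=grab_frame("scene");b=grab_frame("side")
for p in(a,b): print(balls(p))
V=[]
for p in (a,b):
    o={}
    for n in ["stand","knob_right_grip","knob_left_grip","blue_specimen","arrow"]:
        r=pinpoint(p,n)
        if r and r[0]["conf"]>.5:o[n]=np.array(r[0]["centre"])
    V.append((p,o))
x,s=fit(V);print(np.round(x,4))
d=pts(x)
for p,o in V:
    for n in o: print(n,np.round(proj(p,d[n])-o[n],1))
for n in d:print(n,np.round(d[n],4))
E
```

```text
([(array([262.2, 249.3]), np.int32(6))], [(array([ 8.8, 79.4]), np.int32(130)), (array([435.1, 231.2]), np.int32(1061)), (array([227.5, 227. ]), np.int32(12)), (array([275., 250.]), np.int32(7))])
([(array([246.5, 193. ]), np.int32(10)), (array([314., 193.]), np.int32(9))], [(array([304.3, 190.5]), np.int32(15)), (array([239.7, 201.1]), np.int32(23)), (array([165.6, 387. ]), np.int32(3256))])
[ 0.589  -0.0337 -0.1585 -0.0721  0.1077]
stand [-0.2  1.8]
knob_right_grip [ 1.9 -0.6]
knob_left_grip [-1.5  2.2]
blue_specimen [ 2.  -1.4]
arrow [2.  0.4]
stand [ 23.8 -16.2]
knob_right_grip [-0.8  1.2]
knob_left_grip [ 0.4 -0.7]
blue_specimen [-1.  -0.4]
arrow [ 2.2 -0.2]
knob_right_grip [ 0.5387 -0.1927  0.0919]
knob_left_grip [0.5884 0.1266 0.1093]
arrow [ 0.6579 -0.0463  0.0585]
deck_mid [ 0.587  -0.035   0.0534]
stand [ 0.589  -0.0337  0.    ]
blue_specimen [ 0.6013 -0.0764  0.0658]
post_a [0.5912 0.0155 0.107 ]
post_b [ 0.5309 -0.0594  0.0945]
post_c [ 0.6264 -0.0747  0.1014]
```

```bash
cat >> stage.py <<'E'
def gauge(pic,p,bt,gt,br,gr):
    """offset of balls from green along trough (mm): tip (+far), roll (+left)"""
    out=[]
    tip,roll=p[3],p[4]
    for k,(bb,g) in enumerate(((bt,gt),(br,gr))):
        if bb is None: out.append(None);continue
        f=(lambda s:proj(pic,world(p,crad([-.02+s,-.124,.065],tip)))) if k==0 else (lambda s:proj(pic,world(p,deck([.095,s,.07],tip,roll))))
        o=f(0)-0; j=(f(.01)-f(-.01))/.02
        # perspective-aware
        dv=np.array(bb)-np.array(g)
        s=least_squares(lambda s:f(s[0])-f(0)-dv,[0.],x_scale=.01).x[0]
        out.append(round(s*1000,1))
    return out
E
python3 - <<'E'
from stage import *
a=grab_frame("scene");b=grab_frame("side")
x=[.588,-.0335,-.145,-.055,.05]
print(gauge(a,x,(229.2,219.5),(228,227.2),(262.6,250),(275,250.3)))
print(gauge(b,x,(314,193),(304.3,190.5),(246.5,193),(239.7,201.1)))
V=[]
for p in (a,b):
    o={}
    for n in ["knob_right_grip","knob_left_grip","blue_specimen","arrow"]:
        r=pinpoint(p,n)
        if r and r[0]["conf"]>.5:o[n]=np.array(r[0]["centre"])
    V.append((p,o))
for t in ([-.055,.05],):
  x,s=fit(V,tr=np.array(t)*1.);
  x2=least_squares(lambda q:np.concatenate([proj(p,pts([*q,*t])[n])-o[n] for p,o in V for n in o]),x[:3]).x
  print(np.round(x,4),np.round(x2,4))
  d=pts([*x2,*t])
  for n in d:print(n,np.round(d[n],4))
  for p,o in V:
    for n in o: print(n,np.round(proj(p,d[n])-o[n],1))
# knob centers from triangulation of masks
for n in("knob_right_grip","knob_left_grip"):
    print(n,tri(a,V[0][1][n],b,V[1][1][n]))
E
```

```text
[np.float64(-36.0), np.float64(-29.5)]
[np.float64(-26.2), np.float64(-35.6)]
[ 0.5905 -0.037  -0.1389 -0.0552  0.0514] [ 0.5892 -0.0363 -0.1327]
knob_right_grip [ 0.544  -0.1967  0.0939]
knob_left_grip [0.5869 0.1275 0.102 ]
arrow [ 0.659  -0.0463  0.0589]
deck_mid [ 0.5877 -0.0368  0.055 ]
stand [ 0.5892 -0.0363  0.    ]
blue_specimen [ 0.6033 -0.0772  0.0693]
post_a [0.592  0.0166 0.1057]
post_b [ 0.5332 -0.0602  0.0988]
post_c [ 0.6292 -0.073   0.1041]
knob_right_grip [-0.6 -0.9]
knob_left_grip [-0.   4.1]
blue_specimen [ 1.2 -0.9]
arrow [0.9 1.2]
knob_right_grip [ 0.5 -2.5]
knob_left_grip [1.1 1.4]
blue_specimen [-0.4 -1.2]
arrow [1.1 1. ]
knob_right_grip [ 0.54342453 -0.19476787  0.08888621]
knob_left_grip [0.58542614 0.12991476 0.11149987]
```

```bash
cat > mv.py <<'E'
from stage import *
def Rt(): return Ro.from_euler('xyz',telemetry.observe()["tool_rot"]).as_matrix()
def down(jaw,tiltvec=None):
    # tool x down (or along tiltvec), tool y along world angle jaw
    x=np.array([0,0,-1.]) if tiltvec is None else np.array(tiltvec)/np.linalg.norm(tiltvec)
    y=np.array([np.cos(jaw),np.sin(jaw),0]);y-=x*(x@y);y/=np.linalg.norm(y)
    return np.stack([x,y,np.cross(x,y)],1)
def row(p0,R0,p,R):
    d=R0.T@(np.array(p)-p0)*100; r=Ro.from_matrix(R0.T@R).as_rotvec()*18/np.pi
    return np.round([*d,*r],2)
def cur():
    s=telemetry.observe();return np.array(s["position"]),Ro.from_euler('xyz',s["tool_rot"]).as_matrix(),s
E
python3 - <<'E'
from mv import *
p,R,s=cur();print(R.round(3),np.degrees(np.arctan2(R[1,1],R[0,1])))
from math import radians as r
j0=np.arctan2(R[1,1],R[0,1])
for q,dj in(((.45,.35,.24),-r(45)),((.54,.0,.24),-r(80)),((.543,-.196,.22),-r(94))):
    print(row(p,R,q,down(j0+dj)))
E
```

```text
[[-0.     0.272  0.962]
 [-0.     0.962 -0.272]
 [-1.    -0.     0.   ]] 74.19592269206059
[ -0.07 -16.56  33.77   4.5    0.     0.  ]
[ -0.07 -47.79  51.96   8.     0.     0.  ]
[  1.93 -66.57  57.59   9.4    0.     0.  ]
```

send_rows --rows '[{"dx": 0, "dy": -2.8, "dz": 5.6, "rx": 0.8, "ry": 0, "rz": 0, "fingers": -1}, {"dx": 0, "dy": -5.5, "dz": 11.2, "rx": 1.5, "ry": 0, "rz": 0, "fingers": -1}, {"dx": 0, "dy": -8.3, "dz": 16.9, "rx": 2.3, "ry": 0, "rz": 0, "fingers": -1}, {"dx": 0, "dy": -11, "dz": 22.5, "rx": 3, "ry": 0, "rz": 0, "fingers": -1}, {"dx": 0, "dy": -13.8, "dz": 28.1, "rx": 3.8, "ry": 0, "rz": 0, "fingers": -1}, {"dx": 0, "dy": -16.6, "dz": 33.8, "rx": 4.5, "ry": 0, "rz": 0, "fingers": -1}, {"dx": 0, "dy": -21.8, "dz": 36.8, "rx": 5.1, "ry": 0, "rz": 0, "fingers": -1}, {"dx": 0, "dy": -27, "dz": 39.8, "rx": 5.7, "ry": 0, "rz": 0, "fingers": -1}]'

```text
clock: 3.4
position: [0.4802, 0.2311, 0.2393]
tool_rot: [1.015, 1.571, -0.259]
force: [1.0, -0.4, 0.1]
grip_width: 0.0856
```

Run:
```python
from mv import *
from math import radians as r
p,R,s=cur();print(p,np.round(s["qpos"],3),s["clock"])
j0=np.arctan2(R[1,1],R[0,1]);print(np.degrees(j0))
for q,dj in(((.54,.0,.24),r(-5)),((.543,-.196,.22),r(-20))):
    print(row(p,R,q,down(r(dj*0)+r({.0:-5.8}.get(q[1],-19.8)))))
```

```text
[0.48017875 0.23112711 0.23925809] [-0.783  0.388  0.295  1.855 -0.139  0.918 -0.128] 3.4
16.977597532973274
[-0.07 -1.03 23.85  2.28  0.   -0.  ]
[ 1.93 -6.46 42.69  3.68  0.   -0.  ]
```

send_rows --rows '[{"dx": 0, "dy": -0.5, "dz": 6, "rx": -0.3, "ry": 0, "rz": 0, "fingers": -1}, {"dx": 0, "dy": -0.8, "dz": 12, "rx": -0.6, "ry": 0, "rz": 0, "fingers": -1}, {"dx": 0, "dy": -1, "dz": 18, "rx": -0.9, "ry": 0, "rz": 0, "fingers": -1}, {"dx": 0, "dy": -1.5, "dz": 24, "rx": -1.2, "ry": 0, "rz": 0, "fingers": -1}, {"dx": 0.5, "dy": -3, "dz": 29.5, "rx": -1.5, "ry": 0, "rz": 0, "fingers": -1}, {"dx": 1, "dy": -4.5, "dz": 35, "rx": -1.8, "ry": 0, "rz": 0, "fingers": -1}, {"dx": 1.5, "dy": -5.5, "dz": 40, "rx": -2, "ry": 0, "rz": 0, "fingers": -1}, {"dx": 1.9, "dy": -6.5, "dz": 42.7, "rx": -2, "ry": 0, "rz": 0, "fingers": -1}]'

```text
clock: 4.4
position: [0.5435, -0.1968, 0.2201]
tool_rot: [-0.449, 1.57, -1.372]
force: [0.6, 0.6, -0.3]
grip_width: 0.0855
```

```bash
cat >> mv.py <<'E'
def rayw(p,uv):
    # fisheye
    dx=np.array(uv)-[p["cx"],p["cy"]];r=np.hypot(*dx);th=r/p["fx"]
    d=np.array([*(dx/max(r,1e-9)*np.sin(th)),np.cos(th)]);R=np.array(p["R"]);return -R.T@np.array(p["t"]),R.T@d
def projw(p,X):
    c=np.array(p["R"])@np.array(X)+np.array(p["t"]);rr=np.hypot(c[0],c[1]);th=np.arctan2(rr,c[2])
    return np.array([p["cx"],p["cy"]])+c[:2]/rr*th*p["fx"]
E
python3 - <<'E'
from mv import *
p,R,s=cur();print(p,np.round(s["qpos"],3),s["clock"])
w=grab_frame("wrist");cv2.imwrite("pics/w1.png",w["pixels"]);print(w["fx"],w["cx"],w["cy"],np.round(w["R"],2),(-np.array(w["R"]).T@np.array(w["t"])).round(3))
for n in ["knob_right_grip","ball_tip_mid","arrow","blue_specimen"]:
    for x in pinpoint(w,n)[:2]:
        o,d=rayw(w,x["centre"]);z={"knob_right_grip":.094}.get(n,.065);print(n,np.round(x["centre"]),x["conf"],(o+d*(z-o[2])/d[2]).round(4))
E
```

```text
[ 0.54351915 -0.19681076  0.2201228 ] [ 0.033  0.485  0.297  1.76  -0.171  0.922  1.049] 4.4
325.19226210127806 284.04748405734057 206.93516173442438 [[ 0.8   0.6  -0.  ]
 [ 0.58 -0.76  0.29]
 [ 0.17 -0.23 -0.96]] [ 0.499 -0.138  0.355]
knob_right_grip [279. 194.] 0.86 [ 0.5363 -0.1942  0.094 ]
ball_tip_mid [297. 133.] 0.57 [ 0.5196 -0.1467  0.065 ]
arrow [462. 144.] 0.91 [ 0.6529 -0.0501  0.065 ]
blue_specimen [413. 133.] 0.94 [ 0.6042 -0.0775  0.065 ]
```

View pics/w1.png

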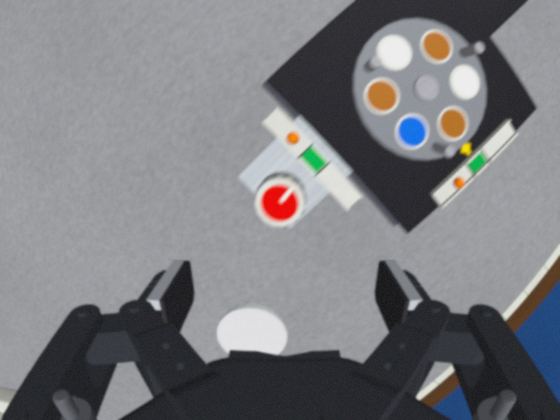

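The wrist view shows the red cap at (279,202). The tip ball is at (293,138) with its green field at (314,159), and the roll ball is at (459,182) with its green field at (477,162). I'll measure these more closely.

```bash
cat >> mv.py <<'E'
def at(w,uv,z):
    o,d=rayw(w,uv);return o+d*(z-o[2])/d[2]
def blobs(w,lo,hi,amin=15):
    hsv=cv2.cvtColor(w["pixels"],cv2.COLOR_BGR2HSV);m=cv2.inRange(hsv,lo,hi)
    n,l,st,c=cv2.connectedComponentsWithStats(m)
    return sorted([(int(st[i,4]),np.round(c[i],1)) for i in range(1,n) if st[i,4]>=amin],key=lambda t:-t[0])
E
python3 - <<'E'
from mv import *
w=grab_frame("wrist")
O=blobs(w,(6,180,170),(13,255,255));G=blobs(w,(50,120,80),(80,255,255));Rd=blobs(w,(0,200,150),(4,255,255));B=blobs(w,(105,180,120),(120,255,255));Y=blobs(w,(22,180,150),(32,255,255))
print(O,G,Rd,B,Y,sep="\n")
for z in(.100,.108):print("cap",at(w,Rd[0][1],z).round(4))
print("blue",at(w,(412,132),.07),"arrow",at(w,Y[0][1],.06))
E
```

```text
[]
[(314, array([311.9, 160.4])), (175, array([475.8, 164.7]))]
[(789, array([276.8, 205.1]))]
[(2006, array([545.4, 337.1])), (547, array([410.8, 132.6])), (501, array([454.9, 406.6]))]
[(79, array([465. , 150.2]))]
cap [ 0.5402 -0.198   0.1   ]
cap [ 0.5389 -0.1961  0.108 ]
blue [ 0.60139848 -0.07466959  0.07      ] arrow [ 0.66283423 -0.04657848  0.06      ]
```

Run:
```python
from mv import *
w=grab_frame("wrist");cv2.imwrite("pics/w2.png",cv2.resize(w["pixels"][90:230,230:530],None,fx=2.6,fy=2.6,interpolation=cv2.INTER_CUBIC))
O=blobs(w,(4,150,150),(16,255,255));print(O)
hsv=cv2.cvtColor(w["pixels"],cv2.COLOR_BGR2HSV);print(hsv[136:142:2,286:296:2])
p,R,s=cur();print(p)
```

```text
[(595, array([380. ,  97.4])), (494, array([435.2,  47.7])), (477, array([451.1, 125.1])), (78, array([290.8, 139.5])), (65, array([456.7, 184.6]))]
[[[ 11 100 212]
  [ 15 244 232]
  [ 15 244 241]
  [ 16 244 242]
  [ 16 244 240]]

 [[ 11 166 216]
  [ 15 244 237]
  [ 17 244 243]
  [ 17 244 243]
  [ 17 244 243]]

 [[ 12 189 210]
  [ 15 244 235]
  [ 16 244 243]
  [ 17 245 244]
  [ 16 244 242]]]
[ 0.54408557 -0.19278171  0.22044937]
```

View pics/w2.png

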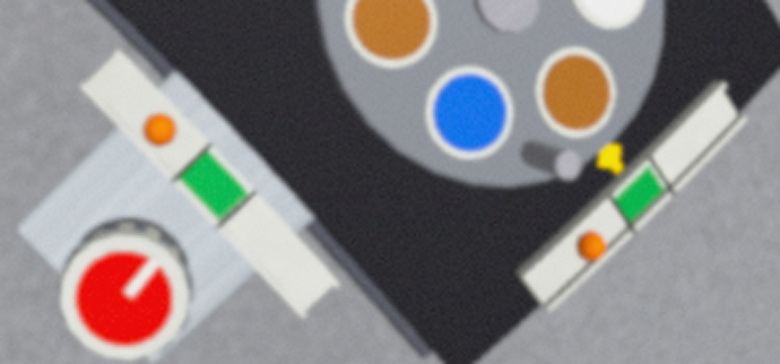

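```bash
cat > plan.py <<'E'
from mv import *
def graspR(x,which,jaw):
    n=rz(x[2])@ry(x[3])@(rx(x[4]) if which=='L' else np.eye(3))@np.array([0,0,1.])
    return down(jaw,-n)
def knob(x,which): return pts(x)['knob_right_grip' if which=='R' else 'knob_left_grip']
E
python3 - <<'E'
from plan import *
w=grab_frame("wrist");p,R,s=cur();print(p)
Rd=blobs(w,(0,200,150),(4,255,255));print("cap",at(w,Rd[0][1],.108))
x=np.array([.5892,-.0363,-.1327,-.052,.055])
j=np.arctan2(R[1,1],R[0,1]);print(np.degrees(j))
n=graspR(x,'R',j)
g=np.array([.541,-.196,.094]);T=g+n[:,0]*.011
print(row(p,R,T,n),row(p,R,T+n[:,0]*-.06,n))
# turn rows: relative to grasp pose
k0=knob(x,'R')
for f in np.linspace(0,1,11)[1:]:
    y=x.copy();y[3]=-.052*(1-f)
    k=knob(y,'R');nn=graspR(y,'R',0)[:,0]
    Rn=Ro.from_rotvec(nn*1.73*f).as_matrix()@ Ro.align_vectors([nn],[n[:,0]])[0].as_matrix()@n
    print(row(T,n,g+(k-k0)+Rn[:,0]*.011,Rn))
E
```

```text
[ 0.54409582 -0.19281667  0.2204624 ]
cap [ 0.53894942 -0.19611035  0.108     ]
37.28580616002739
[13.74 -0.4   0.11 -0.   -0.21  0.21] [ 7.75 -0.62 -0.11 -0.   -0.21  0.21]
[-0.06  0.02  0.02  0.99  0.02 -0.02]
[-0.11  0.04  0.04  1.98  0.03 -0.05]
[-0.17  0.06  0.06  2.97  0.05 -0.08]
[-0.23  0.09  0.09  3.96  0.05 -0.11]
[-0.28  0.11  0.11  4.96  0.05 -0.14]
[-0.34  0.13  0.13  5.95  0.05 -0.18]
[-0.4   0.15  0.15  6.94  0.04 -0.22]
[-0.45  0.17  0.17  7.93  0.02 -0.26]
[-0.51  0.2   0.2   8.92  0.   -0.3 ]
[-0.56  0.22  0.22  9.91 -0.03 -0.34]
```

send_rows --rows '[{"dx": 2.5, "dy": -0.5, "dz": 0, "rx": 0, "ry": -0.1, "rz": 0.1, "fingers": -1}, {"dx": 5, "dy": -0.6, "dz": -0.1, "rx": 0, "ry": -0.2, "rz": 0.2, "fingers": -1}, {"dx": 7.7, "dy": -0.6, "dz": -0.1, "rx": 0, "ry": -0.2, "rz": 0.2, "fingers": -1}, {"dx": 10, "dy": -0.5, "dz": 0, "rx": 0, "ry": -0.2, "rz": 0.2, "fingers": -1}, {"dx": 12, "dy": -0.5, "dz": 0.1, "rx": 0, "ry": -0.2, "rz": 0.2, "fingers": -1}, {"dx": 13.7, "dy": -0.4, "dz": 0.1, "rx": 0, "ry": -0.2, "rz": 0.2, "fingers": -1}, {"dx": 13.7, "dy": -0.4, "dz": 0.1, "rx": 0, "ry": -0.2, "rz": 0.2, "fingers": -1}, {"dx": 13.7, "dy": -0.4, "dz": 0.1, "rx": 0, "ry": -0.2, "rz": 0.2, "fingers": -1}]'

```text
clock: 5.8
position: [0.5415, -0.1972, 0.0839]
tool_rot: [0.783, 1.521, -0.139]
force: [0.7, -0.6, 0.4]
grip_width: 0.0854
```

Run:
```python
from plan import *
w=grab_frame("wrist");cv2.imwrite("pics/w3.png",w["pixels"]);p,R,s=cur();print(p,s["force"])
Rd=blobs(w,(0,200,150),(4,255,255));print("cap",at(w,Rd[0][1],.108), "in tool:",R.T@(at(w,Rd[0][1],.108)-p))
```

```text
[ 0.54159609 -0.19718745  0.08407214] [-0.18278141  0.1109103  -0.4038304 ]
cap [ 0.53877174 -0.19555083  0.108     ] in tool: [-0.02404975 -0.00040713 -0.00215446]
```

View pics/w3.png

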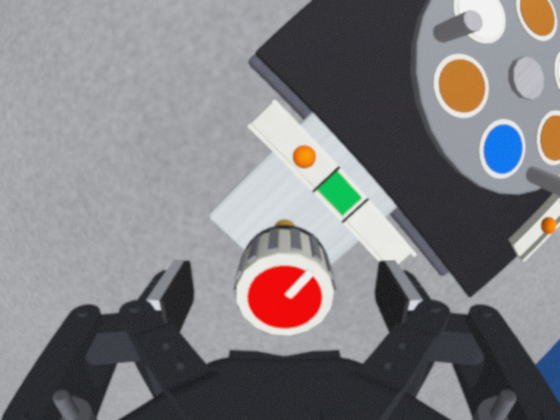

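send_rows --rows '[{"dx": 0, "dy": 0, "dz": -0.2, "rx": 0, "ry": 0, "rz": 0, "fingers": -0.3}, {"dx": 0, "dy": 0, "dz": -0.2, "rx": 0, "ry": 0, "rz": 0, "fingers": 0.3}, {"dx": 0, "dy": 0, "dz": -0.2, "rx": 0, "ry": 0, "rz": 0, "fingers": 1}, {"dx": 0, "dy": 0, "dz": -0.2, "rx": 0, "ry": 0, "rz": 0, "fingers": 1}, {"dx": 0, "dy": 0, "dz": -0.2, "rx": 0, "ry": 0, "rz": 0, "fingers": 1}, {"dx": 0, "dy": 0, "dz": -0.2, "rx": 0, "ry": 0, "rz": 0, "fingers": 1}, {"dx": 0, "dy": 0, "dz": -0.2, "rx": 0, "ry": 0, "rz": 0, "fingers": 1}, {"dx": 0, "dy": 0, "dz": -0.2, "rx": 0, "ry": 0, "rz": 0, "fingers": 1}]' --squeeze 40

```text
clock: 6.85
position: [0.5404, -0.1954, 0.0837]
tool_rot: [0.791, 1.521, -0.13]
force: [-1.5, 2.2, 7.0]
grip_width: 0.0389
```

send_rows --rows '[{"dx": -0.03, "dy": 0.01, "dz": 0.01, "rx": 0.6, "ry": 0, "rz": 0, "fingers": 1}, {"dx": -0.07, "dy": 0.03, "dz": 0.03, "rx": 1.2, "ry": 0, "rz": 0, "fingers": 1}, {"dx": -0.1, "dy": 0.04, "dz": 0.04, "rx": 1.8, "ry": 0.03, "rz": -0.04, "fingers": 1}, {"dx": -0.14, "dy": 0.05, "dz": 0.05, "rx": 2.5, "ry": 0.04, "rz": -0.06, "fingers": 1}, {"dx": -0.18, "dy": 0.06, "dz": 0.06, "rx": 3.1, "ry": 0.05, "rz": -0.08, "fingers": 1}, {"dx": -0.22, "dy": 0.08, "dz": 0.08, "rx": 3.8, "ry": 0.05, "rz": -0.1, "fingers": 1}, {"dx": -0.25, "dy": 0.1, "dz": 0.1, "rx": 4.4, "ry": 0.05, "rz": -0.12, "fingers": 1}, {"dx": -0.28, "dy": 0.11, "dz": 0.11, "rx": 5, "ry": 0.05, "rz": -0.14, "fingers": 1}]'

```text
clock: 7.85
position: [0.5418, -0.1955, 0.0867]
tool_rot: [1.671, 1.546, -0.126]
force: [-1.0, 2.2, 8.3]
grip_width: 0.0393
```

Run:
```python
from plan import *
p,R,s=cur();print(p,s["force"],s["moment"],s["qpos"][6])
w=grab_frame("wrist");cv2.imwrite("pics/w4.png",w["pixels"])
```

```text
[ 0.54176051 -0.1955239   0.08665109] [-0.95424256  2.20932349  8.26393824] [0.46534284 0.35850334 0.12873151] 0.4695096048031832
```

View pics/w4.png

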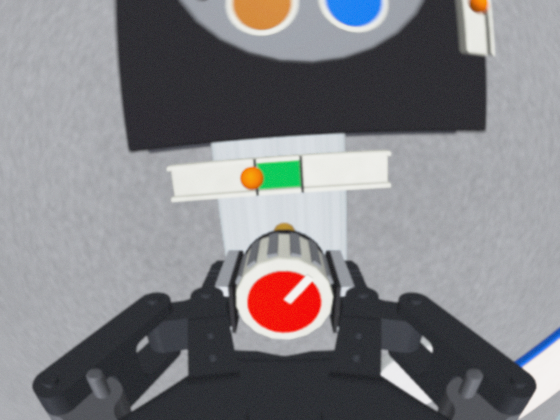

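The tip ball at column 252 is about 14.6 mm from the green centre at 279. That needs about 51° more.

send_rows --rows '[{"dx": -0.03, "dy": 0.02, "dz": 0, "rx": 0.6, "ry": 0, "rz": -0.02, "fingers": 1}, {"dx": -0.07, "dy": 0.04, "dz": 0, "rx": 1.2, "ry": -0.01, "rz": -0.04, "fingers": 1}, {"dx": -0.1, "dy": 0.06, "dz": 0, "rx": 1.9, "ry": -0.02, "rz": -0.06, "fingers": 1}, {"dx": -0.14, "dy": 0.08, "dz": 0, "rx": 2.5, "ry": -0.03, "rz": -0.08, "fingers": 1}, {"dx": -0.18, "dy": 0.1, "dz": 0, "rx": 3.2, "ry": -0.04, "rz": -0.09, "fingers": 1}, {"dx": -0.22, "dy": 0.12, "dz": 0, "rx": 3.9, "ry": -0.05, "rz": -0.1, "fingers": 1}, {"dx": -0.25, "dy": 0.14, "dz": 0, "rx": 4.5, "ry": -0.06, "rz": -0.12, "fingers": 1}, {"dx": -0.28, "dy": 0.16, "dz": 0, "rx": 5.1, "ry": -0.07, "rz": -0.13, "fingers": 1}]'

```text
clock: 8.9
position: [0.5433, -0.1958, 0.0896]
tool_rot: [-2.121, 1.569, 1.474]
force: [-3.2, 2.8, 12.0]
grip_width: 0.0389
```

Run:
```python
from plan import *
p,R,s=cur();print(p,s["force"],s["moment"],s["qpos"][6])
w=grab_frame("wrist");cv2.imwrite("pics/w5.png",w["pixels"])
w=grab_frame("wrist");cv2.imwrite("pics/w6.png",w["pixels"])
```

```text
[ 0.54326632 -0.19581527  0.08958838] [-3.19579293  2.8001987  11.97980746] [0.67816298 0.54937465 0.20101294] -0.22631310199662658
```

View pics/w6.png

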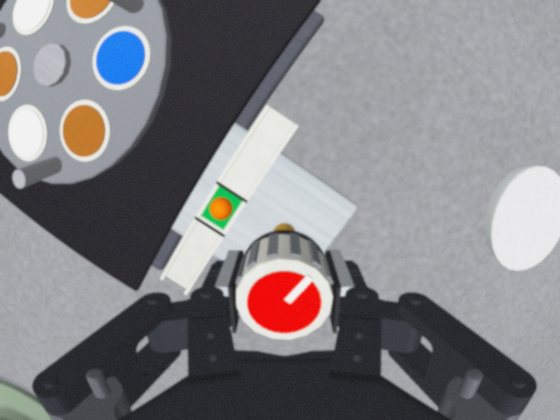

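The tip ball at (220,209) is centred in its green field at (221,206). I'll release this knob and move to the left one.

send_rows --rows '[{"dx": 0, "dy": 0, "dz": 0, "rx": 0, "ry": 0, "rz": 0, "fingers": 0}, {"dx": 0, "dy": 0, "dz": 0, "rx": 0, "ry": 0, "rz": 0, "fingers": -1}, {"dx": 0, "dy": 0, "dz": 0, "rx": 0, "ry": 0, "rz": 0, "fingers": -1}, {"dx": 0, "dy": 0, "dz": 0, "rx": 0, "ry": 0, "rz": 0, "fingers": -1}, {"dx": -2.5, "dy": 0, "dz": 0, "rx": 0, "ry": 0, "rz": 0, "fingers": -1}, {"dx": -6, "dy": 0, "dz": 0, "rx": 0, "ry": 0, "rz": 0, "fingers": -1}, {"dx": -10, "dy": 0, "dz": 0, "rx": 0, "ry": 0, "rz": 0, "fingers": -1}, {"dx": -14, "dy": 0, "dz": 0, "rx": 0, "ry": 0, "rz": 0, "fingers": -1}]'

```text
clock: 10.0
position: [0.5428, -0.1962, 0.2302]
tool_rot: [-1.309, 1.57, 2.29]
force: [0.4, 0.5, 0.3]
grip_width: 0.0855
```

Run:
```python
from plan import *
p,R,s=cur();print(p,s["force"],s["qpos"])
print(np.degrees(np.arctan2(R[1,1],R[0,1])))
print(row(p,R,(.586,.130,.23),down(np.radians(-43))))
```

```text
[ 0.54279152 -0.19624502  0.2302036 ] [0.3852782  0.49542501 0.29468023] [-0.33546948  0.61780487  0.88448696  1.76869046 -0.55244219  1.02485425
 -0.35606317]
-63.81799540655035
[ 4.000e-02 -2.737e+01 -1.827e+01 -2.080e+00  0.000e+00  1.000e-02]
```

send_rows --rows '[{"dx": 0, "dy": -4.5, "dz": -3, "rx": -0.4, "ry": 0, "rz": 0, "fingers": -1}, {"dx": 0, "dy": -9, "dz": -6, "rx": -0.8, "ry": 0, "rz": 0, "fingers": -1}, {"dx": 0, "dy": -13.5, "dz": -9, "rx": -1.2, "ry": 0, "rz": 0, "fingers": -1}, {"dx": 0, "dy": -18, "dz": -12, "rx": -1.6, "ry": 0, "rz": 0, "fingers": -1}, {"dx": 0, "dy": -22.5, "dz": -15, "rx": -2, "ry": 0, "rz": 0, "fingers": -1}, {"dx": 0, "dy": -26, "dz": -17.3, "rx": -2.1, "ry": 0, "rz": 0, "fingers": -1}, {"dx": 0, "dy": -27.4, "dz": -18.3, "rx": -2.1, "ry": 0, "rz": 0, "fingers": -1}, {"dx": 0, "dy": -27.4, "dz": -18.3, "rx": -2.1, "ry": 0, "rz": 0, "fingers": -1}]'

```text
clock: 11.0
position: [0.5862, 0.1309, 0.229]
tool_rot: [-1.422, 1.57, 2.545]
force: [0.3, -1.2, -0.5]
grip_width: 0.0857
```

Run:
```python
from plan import *
w=grab_frame("wrist");cv2.imwrite("pics/w7.png",w["pixels"]);p,R,s=cur();print(p,s["qpos"].round(2) if hasattr(s["qpos"],'round') else s["qpos"],np.degrees(np.arctan2(R[1,1],R[0,1])))
B=blobs(w,(105,180,120),(120,255,255));print(B)
for a,c in B[:3]:print(at(w,c,.124),at(w,c,.116))
b=grab_frame("side");a=grab_frame("scene")
r=[pinpoint(q,"knob_left_grip") for q in(a,b,)]
if r[0] and r[1]:print(tri(a,r[0][0]["centre"],b,r[1][0]["centre"]),r[0][0]["conf"],r[1][0]["conf"])
print(pinpoint(w,"knob_left_grip")[:2])
x=np.array([.5892,-.0363,-.1327,0,.055]);print(pts(x)['knob_left_grip'])
```

```text
[0.58617912 0.12949725 0.22918744] [-0.84  0.63  0.81  1.71 -0.52  1.03 -0.6 ] -42.84774730312123
[(814, array([292.7, 205.9])), (113, array([545.9, 343.8]))]
[0.59211785 0.12811439 0.124     ] [0.59067086 0.12622574 0.116     ]
[ 0.71269073 -0.24220244  0.124     ] [ 0.71525939 -0.25642439  0.116     ]
[0.5868273  0.1324055  0.11552544] 0.67 0.57
[{'centre': [291.6, 198.4], 'conf': 0.65}]
[0.59077408 0.12665138 0.10898726]
```

View pics/w7.png

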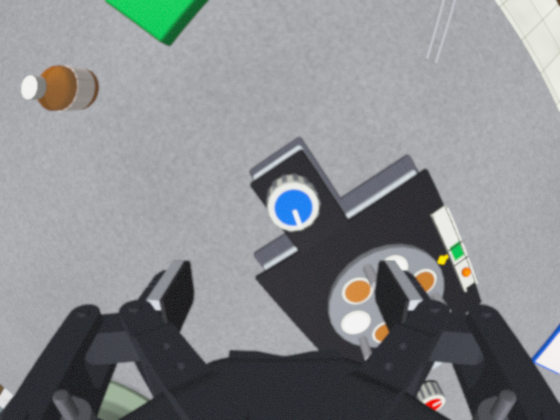

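Run:
```python
from plan import *
p,R,s=cur()
x=np.array([.5892,-.0363,-.1327,0,.055])
j=np.arctan2(R[1,1],R[0,1])
n=graspR(x,'L',j)
g=np.array([.591,.1275,.109]);T=g+n[:,0]*.011
print(row(p,R,T,n),row(p,R,T+n[:,0]*-.06,n))
k0=knob(x,'L')
for f in (.25,.5):
    y=x.copy();y[4]=.055*(1-f)
    k=knob(y,'L');nn=graspR(y,'L',0)[:,0]
    Rn=Ro.from_rotvec(-nn*1.83*f).as_matrix()@ Ro.align_vectors([nn],[n[:,0]])[0].as_matrix()@n
    print(row(T,n,g+(k-k0)+Rn[:,0]*.011,Rn))
T0=g+(k-k0)+Rn[:,0]*.011;R0=Rn;
for f in (.75,1):
    y=x.copy();y[4]=.055*(1-f)
    k=knob(y,'L');nn=graspR(y,'L',0)[:,0]
    Rn=Ro.from_rotvec(-nn*1.83*f).as_matrix()@ Ro.align_vectors([nn],[n[:,0]])[0].as_matrix()@n
    print(row(T0,R0,g+(k-k0)+Rn[:,0]*.011,Rn))
```

```text
[13.13  0.44 -0.24 -0.    0.26 -0.18] [ 7.14  0.63  0.03 -0.    0.26 -0.18]
[ 0.23 -0.03 -0.05 -2.62 -0.07  0.03]
[ 0.46 -0.07 -0.09 -5.24 -0.16  0.03]
[ 0.23  0.02 -0.06 -2.62 -0.07 -0.04]
[ 0.46  0.03 -0.11 -5.24 -0.12 -0.11]
```

send_rows --rows '[{"dx": 2.5, "dy": 0.4, "dz": 0, "rx": 0, "ry": 0.1, "rz": -0.1, "fingers": -1}, {"dx": 5, "dy": 0.6, "dz": 0, "rx": 0, "ry": 0.25, "rz": -0.2, "fingers": -1}, {"dx": 7.5, "dy": 0.6, "dz": 0, "rx": 0, "ry": 0.25, "rz": -0.2, "fingers": -1}, {"dx": 10, "dy": 0.5, "dz": -0.1, "rx": 0, "ry": 0.25, "rz": -0.2, "fingers": -1}, {"dx": 12, "dy": 0.4, "dz": -0.2, "rx": 0, "ry": 0.25, "rz": -0.2, "fingers": -1}, {"dx": 13.1, "dy": 0.4, "dz": -0.2, "rx": 0, "ry": 0.25, "rz": -0.2, "fingers": -1}, {"dx": 13.1, "dy": 0.4, "dz": -0.2, "rx": 0, "ry": 0.25, "rz": -0.2, "fingers": -1}, {"dx": 13.1, "dy": 0.4, "dz": -0.2, "rx": 0, "ry": 0.25, "rz": -0.2, "fingers": -1}]'

```text
clock: 12.3
position: [0.5909, 0.1292, 0.0989]
tool_rot: [-2.472, 1.514, 1.493]
force: [-0.9, -0.4, 0.3]
grip_width: 0.0855
```

Run:
```python
from plan import *
w=grab_frame("wrist");cv2.imwrite("pics/w8.png",w["pixels"]);p,R,s=cur();print(p,s["force"])
B=blobs(w,(105,180,120),(120,255,255));print("cap",B[0],"in tool:",R.T@(at(w,B[0][1],.123)-p))
```

```text
[0.5908973  0.12926348 0.09898985] [0.33323017 0.22645231 0.27607427]
cap (3087, array([286.4, 299.2])) in tool: [-0.0240196   0.00054728 -0.00109259]
```

View pics/w8.png

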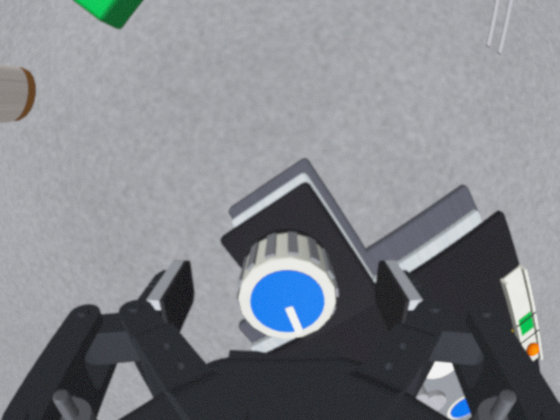

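The blue cap at (286,299) is centred between the jaws, so I'll grip it.

send_rows --rows '[{"dx": 0, "dy": 0, "dz": -0.1, "rx": 0, "ry": 0, "rz": 0, "fingers": 0}, {"dx": 0, "dy": 0, "dz": -0.1, "rx": 0, "ry": 0, "rz": 0, "fingers": 1}, {"dx": 0, "dy": 0, "dz": -0.1, "rx": 0, "ry": 0, "rz": 0, "fingers": 1}, {"dx": 0, "dy": 0, "dz": -0.1, "rx": 0, "ry": 0, "rz": 0, "fingers": 1}, {"dx": 0, "dy": 0, "dz": -0.1, "rx": 0, "ry": 0, "rz": 0, "fingers": 1}, {"dx": 0, "dy": 0, "dz": -0.1, "rx": 0, "ry": 0, "rz": 0, "fingers": 1}, {"dx": 0, "dy": 0, "dz": -0.1, "rx": 0, "ry": 0, "rz": 0, "fingers": 1}, {"dx": 0, "dy": 0, "dz": -0.1, "rx": 0, "ry": 0, "rz": 0, "fingers": 1}]' --squeeze 40

```text
clock: 13.35
position: [0.5923, 0.1292, 0.0989]
tool_rot: [-2.503, 1.515, 1.462]
force: [4.1, -3.6, 4.6]
grip_width: 0.0394
```

send_rows --rows '[{"dx": 0.06, "dy": 0, "dz": -0.01, "rx": -0.7, "ry": -0.02, "rz": 0.01, "fingers": 1}, {"dx": 0.12, "dy": -0.02, "dz": -0.02, "rx": -1.3, "ry": -0.04, "rz": 0.02, "fingers": 1}, {"dx": 0.18, "dy": -0.03, "dz": -0.04, "rx": -2, "ry": -0.06, "rz": 0.03, "fingers": 1}, {"dx": 0.23, "dy": -0.03, "dz": -0.05, "rx": -2.6, "ry": -0.07, "rz": 0.03, "fingers": 1}, {"dx": 0.29, "dy": -0.04, "dz": -0.06, "rx": -3.3, "ry": -0.09, "rz": 0.03, "fingers": 1}, {"dx": 0.35, "dy": -0.05, "dz": -0.07, "rx": -4, "ry": -0.12, "rz": 0.03, "fingers": 1}, {"dx": 0.41, "dy": -0.06, "dz": -0.08, "rx": -4.6, "ry": -0.14, "rz": 0.03, "fingers": 1}, {"dx": 0.46, "dy": -0.07, "dz": -0.09, "rx": -5.2, "ry": -0.16, "rz": 0.03, "fingers": 1}]'

```text
clock: 14.35
position: [0.5919, 0.1304, 0.0944]
tool_rot: [2.91, 1.542, 1.503]
force: [-0.4, -5.4, 8.0]
grip_width: 0.0392
```

Run:
```python
from plan import *
p,R,s=cur();print(p,s["force"],s["moment"],np.round(s["qpos"],2))
w=grab_frame("wrist");cv2.imwrite("pics/w9.png",w["pixels"])
```

```text
[0.59189575 0.13044254 0.09438959] [-0.41791698 -5.3590176   8.02252095] [-1.17527835  0.12596556 -0.04900811] [-0.58  0.72  0.42  1.79 -0.46  0.73  0.26]
```

View pics/w9.png

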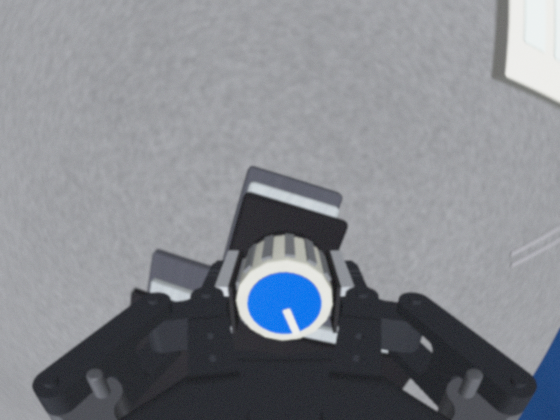

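Run:
```python
from plan import *
b=grab_frame("side");a=grab_frame("scene")
v=cv2.resize(b["pixels"][170:240,210:340],None,fx=6,fy=6,interpolation=cv2.INTER_CUBIC);u=cv2.resize(a["pixels"][190:280,200:330],None,fx=6,fy=6,interpolation=cv2.INTER_CUBIC)
cv2.imwrite("pics/b1.png",v);cv2.imwrite("pics/a1.png",u)
```

```text
(no output)
```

View pics/b1.png

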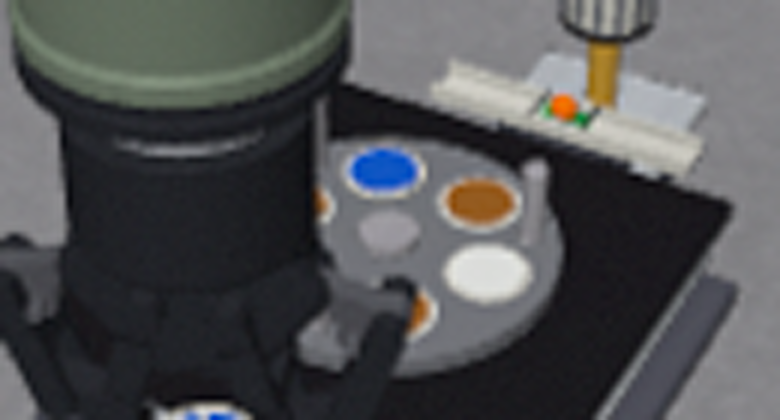

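View pics/a1.png

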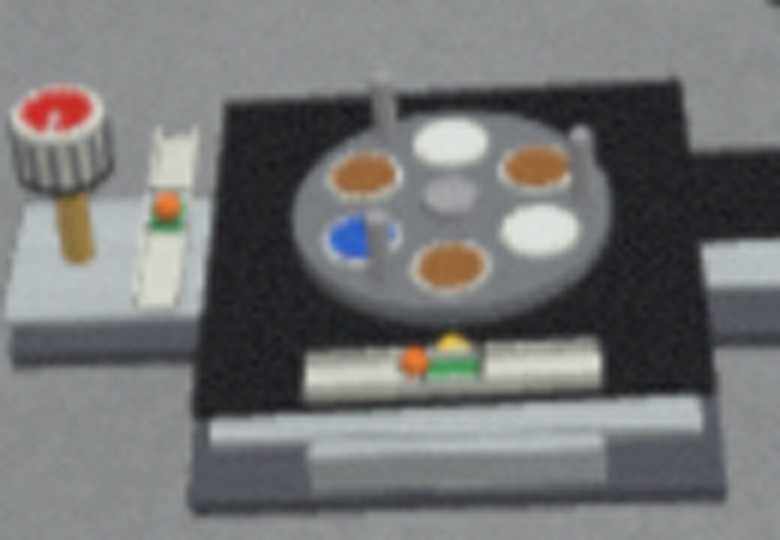

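In the scene view the roll ball is about 15 mm from its green centre (crop column 414 against 453), and the tip ball is still on green. About 53° more is needed.

send_rows --rows '[{"dx": 0.06, "dy": 0, "dz": -0.01, "rx": -0.7, "ry": -0.02, "rz": -0.01, "fingers": 1}, {"dx": 0.12, "dy": 0.01, "dz": -0.03, "rx": -1.3, "ry": -0.04, "rz": -0.02, "fingers": 1}, {"dx": 0.18, "dy": 0.01, "dz": -0.05, "rx": -2, "ry": -0.05, "rz": -0.03, "fingers": 1}, {"dx": 0.23, "dy": 0.02, "dz": -0.06, "rx": -2.7, "ry": -0.07, "rz": -0.04, "fingers": 1}, {"dx": 0.29, "dy": 0.02, "dz": -0.07, "rx": -3.4, "ry": -0.08, "rz": -0.06, "fingers": 1}, {"dx": 0.35, "dy": 0.03, "dz": -0.09, "rx": -4.1, "ry": -0.1, "rz": -0.08, "fingers": 1}, {"dx": 0.41, "dy": 0.03, "dz": -0.1, "rx": -4.7, "ry": -0.11, "rz": -0.1, "fingers": 1}, {"dx": 0.46, "dy": 0.03, "dz": -0.11, "rx": -5.3, "ry": -0.12, "rz": -0.11, "fingers": 1}]'

```text
clock: 15.5
position: [0.5916, 0.131, 0.0898]
tool_rot: [-2.882, 1.568, 2.918]
force: [-2.6, -9.2, 10.3]
grip_width: 0.0393
```

Run:
```python
from plan import *
p,R,s=cur();print(p,s["force"],s["moment"],np.round(s["qpos"],2),np.degrees(np.arctan2(R[1,1],R[0,1])))
b=grab_frame("side");a=grab_frame("scene")
v=cv2.resize(b["pixels"][170:240,210:340],None,fx=6,fy=6,interpolation=cv2.INTER_CUBIC);u=cv2.resize(a["pixels"][190:280,200:330],None,fx=6,fy=6,interpolation=cv2.INTER_CUBIC)
cv2.imwrite("pics/b2.png",v);cv2.imwrite("pics/a2.png",u)
```

```text
[0.59164366 0.13104733 0.0897598 ] [-2.61024564 -9.16931626 10.33111616] [-1.89655936  0.5849631  -0.08633169] [-0.44  0.69  0.19  1.77 -0.19  0.7   0.94] 62.32389708004099
```

View pics/a2.png

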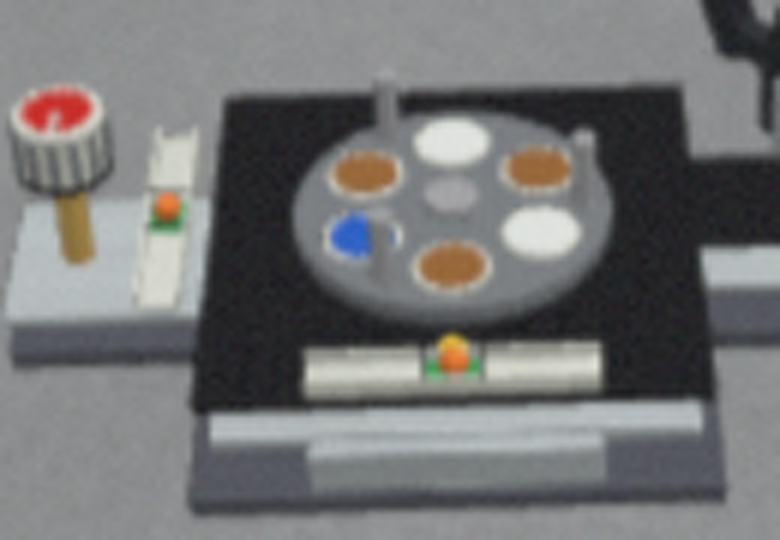

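Both balls are now centred in green. I'll release and lift.

send_rows --rows '[{"dx": 0, "dy": 0, "dz": 0, "rx": 0, "ry": 0, "rz": 0, "fingers": 0}, {"dx": 0, "dy": 0, "dz": 0, "rx": 0, "ry": 0, "rz": 0, "fingers": -1}, {"dx": 0, "dy": 0, "dz": 0, "rx": 0, "ry": 0, "rz": 0, "fingers": -1}, {"dx": 0, "dy": 0, "dz": 0, "rx": 0, "ry": 0, "rz": 0, "fingers": -1}, {"dx": -2.5, "dy": 0, "dz": 0, "rx": 0.5, "ry": 0, "rz": 0, "fingers": -1}, {"dx": -6, "dy": 0, "dz": 0, "rx": 1.5, "ry": 0, "rz": 0, "fingers": -1}, {"dx": -10, "dy": 0, "dz": 0, "rx": 2.5, "ry": 0, "rz": 0, "fingers": -1}, {"dx": -13, "dy": 0, "dz": 0, "rx": 3.5, "ry": 0, "rz": 0, "fingers": -1}]'

```text
clock: 16.6
position: [0.5919, 0.1325, 0.2208]
tool_rot: [-3.026, 1.568, 2.155]
force: [0.3, 0.3, -0.4]
grip_width: 0.0854
```

Run:
```python
from plan import *
p,R,s=cur();print(p,np.round(s["qpos"],2),s["clock"])
print(np.degrees(np.arctan2(R[1,1],R[0,1])))
print(row(p,R,(.56,.03,.22),down(np.radians(-8))))
```

```text
[0.5918956  0.1325153  0.22084404] [-0.6   0.55  0.43  1.69 -0.27  0.97  0.39] 16.6
26.87301608313765
[ 0.06 -7.48  7.7   3.49 -0.02  0.01]
```

send_rows --rows '[{"dx": 0, "dy": -2, "dz": 2, "rx": 0.8, "ry": 0, "rz": 0, "fingers": 0}, {"dx": 0, "dy": -4, "dz": 4, "rx": 1.6, "ry": 0, "rz": 0, "fingers": 0.3}, {"dx": 0, "dy": -6, "dz": 6, "rx": 2.4, "ry": 0, "rz": 0, "fingers": 0.4}, {"dx": 0, "dy": -7.5, "dz": 7.7, "rx": 3.2, "ry": 0, "rz": 0, "fingers": 0.4}, {"dx": 0, "dy": -7.5, "dz": 7.7, "rx": 3.5, "ry": 0, "rz": 0, "fingers": 0.4}, {"dx": 0, "dy": -7.5, "dz": 7.7, "rx": 3.5, "ry": 0, "rz": 0, "fingers": 0.4}, {"dx": 0, "dy": -7.5, "dz": 7.7, "rx": 3.5, "ry": 0, "rz": 0, "fingers": 0.4}, {"dx": 0, "dy": -7.5, "dz": 7.7, "rx": 3.5, "ry": 0, "rz": 0, "fingers": 0.4}]'

```text
clock: 17.6
position: [0.5602, 0.0299, 0.219]
tool_rot: [-2.093, 1.567, 2.484]
force: [-1.3, -0.2, 0.3]
grip_width: 0.0259
```

Run:
```python
from plan import *
w=grab_frame("wrist");cv2.imwrite("pics/w10.png",w["pixels"]);p,R,s=cur();print(p,np.degrees(np.arctan2(R[1,1],R[0,1])),s["grip_width"])
for n,z in (("post_a",.108),("arrow",.06),("deck_mid",.06),("blue_specimen",.076),("knob_left_grip",.1)):
    for q in pinpoint(w,n)[:3]: print(n,np.round(q["centre"]),round(q["conf"],2),at(w,q["centre"],z).round(4))
b=grab_frame("side");a=grab_frame("scene")
cv2.imwrite("pics/a3.png",cv2.resize(a["pixels"][180:290,190:360],None,fx=4.5,fy=4.5,interpolation=cv2.INTER_CUBIC))
for n in("post_a","blue_specimen","arrow","knob_left_grip","knob_right_grip"):
    r=[pinpoint(q,n) for q in(a,b)]
    for k in r: print(n,[(np.round(x["centre"]),round(x["conf"],2)) for x in k])
```

```text
[0.56022909 0.02978753 0.2190077 ] -7.746597882856509 0.025279309750868034
post_a [272. 302.] 0.92 [ 0.5371 -0.0568  0.108 ]
post_a [328. 214.] 0.59 [0.5937 0.0188 0.108 ]
post_a [374. 300.] 0.58 [ 0.6295 -0.0702  0.108 ]
arrow [389. 251.] 0.71 [ 0.6577 -0.0461  0.06  ]
deck_mid [320. 252.] 0.8 [ 0.5863 -0.0362  0.06  ]
blue_specimen [339. 291.] 0.71 [ 0.601  -0.0747  0.076 ]
knob_left_grip [308.  72.] 0.87 [0.5919 0.1319 0.1   ]
post_a [(array([294., 214.]), 0.84), (array([266., 202.]), 0.8), (array([260., 225.]), 0.58)]
post_a [(array([262., 213.]), 0.79), (array([260., 184.]), 0.6), (array([312., 169.]), 0.46)]
blue_specimen [(array([260., 231.]), 0.84)]
blue_specimen [(array([274., 199.]), 0.75), (array([247., 249.]), 0.34)]
arrow [(array([275., 247.]), 0.64)]
arrow []
knob_left_grip [(array([340., 206.]), 0.75)]
knob_left_grip [(array([248., 250.]), 0.64), (array([310., 166.]), 0.58)]
knob_right_grip [(array([211., 212.]), 0.54)]
knob_right_grip [(array([310., 168.]), 0.67), (array([261., 186.]), 0.51)]
```

View pics/w10.png

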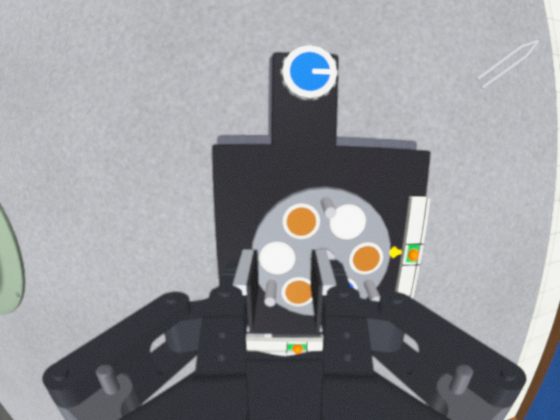

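View pics/a3.png

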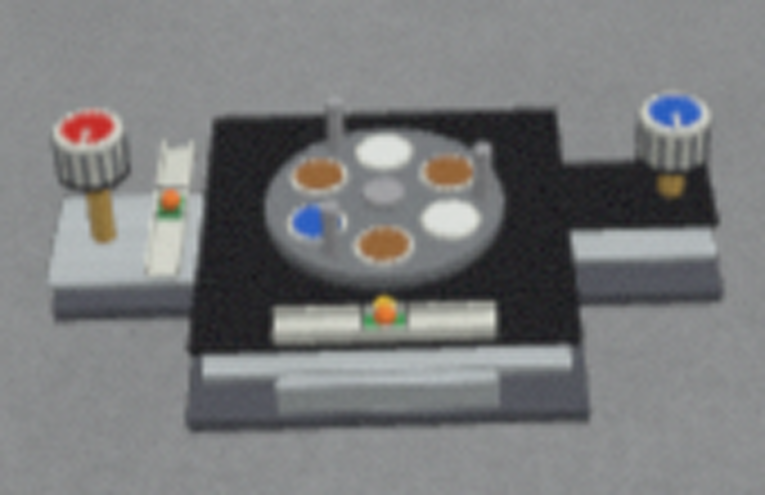

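Run:
```python
from plan import *
p,R,s=cur();C=np.array([.5875,-.0363,0]);yaw=-.135
def T(th,z=.096):
    a=yaw+np.pi/2+th;return C+[.056*np.cos(a),.056*np.sin(a),z], down(yaw+th)
q,Rq=T(0);print(q,row(p,R,q,Rq),row(p,R,q+[0,0,.05],Rq))
for k in range(1,17):
    if k==9: q,Rq=T(.5236)
    print(k,row(q,Rq,*T(1.047*k/16)))
```

```text
[0.59503706 0.01919047 0.096     ] [ 1.229e+01  3.630e+00  5.800e-01 -1.000e-02 -1.000e-02  2.000e-02] [ 7.29  3.61  0.57 -0.01 -0.01  0.02]
1 [ 0.   -0.37  0.01 -0.37  0.    0.  ]
2 [ 0.   -0.73  0.05 -0.75  0.    0.  ]
3 [ 0.   -1.09  0.11 -1.12  0.    0.  ]
4 [ 0.   -1.45  0.19 -1.5   0.    0.  ]
5 [ 0.   -1.8   0.3  -1.87  0.    0.  ]
6 [ 0.   -2.14  0.43 -2.25  0.    0.  ]
7 [ 0.   -2.48  0.58 -2.62  0.    0.  ]
8 [ 0.   -2.8   0.75 -3.    0.    0.  ]
9 [ 0.   -0.37  0.01 -0.37  0.    0.  ]
10 [ 0.   -0.73  0.05 -0.75  0.    0.  ]
11 [ 0.   -1.09  0.11 -1.12  0.    0.  ]
12 [ 0.   -1.45  0.19 -1.5   0.    0.  ]
13 [ 0.   -1.8   0.3  -1.87  0.    0.  ]
14 [ 0.   -2.14  0.43 -2.25  0.    0.  ]
15 [ 0.   -2.48  0.58 -2.62  0.    0.  ]
16 [ 0.   -2.8   0.75 -3.    0.    0.  ]
```

send_rows --rows '[{"dx": 2.5, "dy": 1.8, "dz": 0.3, "rx": 0, "ry": 0, "rz": 0, "fingers": 0.4}, {"dx": 5, "dy": 3.6, "dz": 0.6, "rx": 0, "ry": 0, "rz": 0, "fingers": 0.4}, {"dx": 7.3, "dy": 3.6, "dz": 0.6, "rx": 0, "ry": 0, "rz": 0, "fingers": 0.4}, {"dx": 8.3, "dy": 3.6, "dz": 0.6, "rx": 0, "ry": 0, "rz": 0, "fingers": 0.4}, {"dx": 8.8, "dy": 3.6, "dz": 0.6, "rx": 0, "ry": 0, "rz": 0, "fingers": 0.4}, {"dx": 8.8, "dy": 3.6, "dz": 0.6, "rx": 0, "ry": 0, "rz": 0, "fingers": 0.4}, {"dx": 8.8, "dy": 3.6, "dz": 0.6, "rx": 0, "ry": 0, "rz": 0, "fingers": 0.4}, {"dx": 8.8, "dy": 3.6, "dz": 0.6, "rx": 0, "ry": 0, "rz": 0, "fingers": 0.4}]'

```text
clock: 19.5
position: [0.5951, 0.0191, 0.1314]
tool_rot: [-2.296, 1.568, 2.281]
force: [0.3, -0.0, 0.7]
grip_width: 0.0259
```

Run:
```python
from plan import *
w=grab_frame("wrist");cv2.imwrite("pics/w11.png",w["pixels"]);p,R,s=cur();print(p,s["grip_width"])
for q in pinpoint(w,"post_a")[:3]:
    X=at(w,q["centre"],.108);print(np.round(q["centre"]),round(q["conf"],2),X.round(4),"tool",(R.T@(X-p)).round(4))
```

```text
[0.59500222 0.0190689  0.13131044] 0.025657269775483594
[410. 294.] 0.45 [ 0.6663 -0.0201  0.108 ] tool [0.0231 0.076  0.0292]
```

View pics/w11.png

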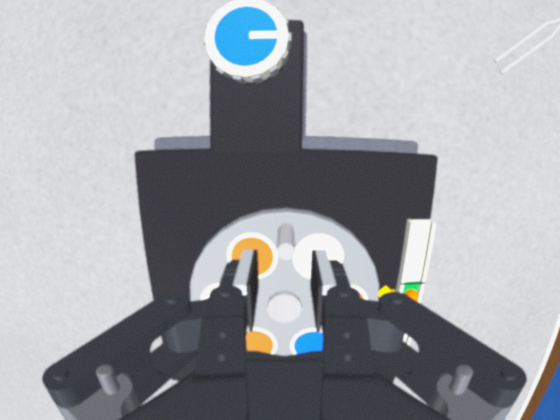

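Post A shows at (286,240), centred between the fingers. I'll descend.

send_rows --rows '[{"dx": 1, "dy": 0, "dz": 0, "rx": 0, "ry": 0, "rz": 0, "fingers": 0.4}, {"dx": 2, "dy": 0, "dz": 0, "rx": 0, "ry": 0, "rz": 0, "fingers": 0.4}, {"dx": 3, "dy": 0, "dz": 0, "rx": 0, "ry": 0, "rz": 0, "fingers": 0.4}, {"dx": 3.5, "dy": 0, "dz": 0, "rx": 0, "ry": 0, "rz": 0, "fingers": 0.4}, {"dx": 3.5, "dy": 0, "dz": 0, "rx": 0, "ry": 0, "rz": 0, "fingers": 0.4}, {"dx": 3.5, "dy": 0, "dz": 0, "rx": 0, "ry": 0, "rz": 0, "fingers": 0.4}, {"dx": 3.5, "dy": 0, "dz": 0, "rx": 0, "ry": 0, "rz": 0, "fingers": 0.4}, {"dx": 3.5, "dy": 0, "dz": 0, "rx": 0, "ry": 0, "rz": 0, "fingers": 0.4}]'

```text
clock: 20.6
position: [0.5949, 0.0191, 0.0961]
tool_rot: [-2.17, 1.568, 2.406]
force: [-0.5, 0.4, -0.1]
grip_width: 0.0254
```

Run:
```python
from plan import *
w=grab_frame("wrist");cv2.imwrite("pics/w12.png",w["pixels"]);p,R,s=cur();print(p,s["grip_width"],s["force"])
```

```text
[0.59482807 0.01905571 0.09606593] 0.025394182637768308 [ 0.08265629  0.45625818 -0.02020243]
```

View pics/w12.png

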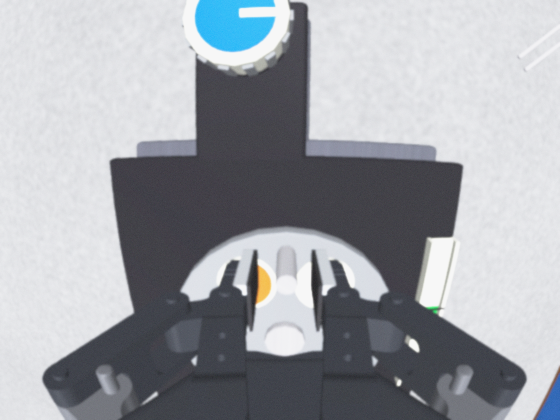

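The post is between the fingers at (286,275). I'll push it along the arc in two halves.

send_rows --rows '[{"dx": 0, "dy": -0.37, "dz": 0.01, "rx": -0.37, "ry": 0, "rz": 0, "fingers": 0.4}, {"dx": 0, "dy": -0.73, "dz": 0.05, "rx": -0.75, "ry": 0, "rz": 0, "fingers": 0.4}, {"dx": 0, "dy": -1.09, "dz": 0.11, "rx": -1.12, "ry": 0, "rz": 0, "fingers": 0.4}, {"dx": 0, "dy": -1.45, "dz": 0.19, "rx": -1.5, "ry": 0, "rz": 0, "fingers": 0.4}, {"dx": 0, "dy": -1.8, "dz": 0.3, "rx": -1.87, "ry": 0, "rz": 0, "fingers": 0.4}, {"dx": 0, "dy": -2.14, "dz": 0.43, "rx": -2.25, "ry": 0, "rz": 0, "fingers": 0.4}, {"dx": 0, "dy": -2.48, "dz": 0.58, "rx": -2.62, "ry": 0, "rz": 0, "fingers": 0.4}, {"dx": 0, "dy": -2.8, "dz": 0.75, "rx": -3, "ry": 0, "rz": 0, "fingers": 0.4}]'

```text
clock: 21.65
position: [0.5663, 0.0154, 0.0962]
tool_rot: [-2.839, 1.568, 2.263]
force: [2.7, 0.2, -0.7]
grip_width: 0.0257
```

send_rows --rows '[{"dx": 0, "dy": -0.37, "dz": 0.01, "rx": -0.37, "ry": 0, "rz": 0, "fingers": 0.4}, {"dx": 0, "dy": -0.73, "dz": 0.05, "rx": -0.75, "ry": 0, "rz": 0, "fingers": 0.4}, {"dx": 0, "dy": -1.09, "dz": 0.11, "rx": -1.12, "ry": 0, "rz": 0, "fingers": 0.4}, {"dx": 0, "dy": -1.45, "dz": 0.19, "rx": -1.5, "ry": 0, "rz": 0, "fingers": 0.4}, {"dx": 0, "dy": -1.8, "dz": 0.3, "rx": -1.87, "ry": 0, "rz": 0, "fingers": 0.4}, {"dx": 0, "dy": -2.14, "dz": 0.43, "rx": -2.25, "ry": 0, "rz": 0, "fingers": 0.4}, {"dx": 0, "dy": -2.48, "dz": 0.58, "rx": -2.62, "ry": 0, "rz": 0, "fingers": 0.4}, {"dx": 0, "dy": -2.8, "dz": 0.75, "rx": -3, "ry": 0, "rz": 0, "fingers": 0.4}]'

```text
clock: 22.65
position: [0.5429, -0.0022, 0.0961]
tool_rot: [3.118, 1.568, 2.46]
force: [0.3, 0.0, -0.7]
grip_width: 0.0253
```

Run:
```python
from plan import *
w=grab_frame("wrist");cv2.imwrite("pics/w13.png",w["pixels"]);p,R,s=cur();print(p,s["grip_width"],s["force"])
```

```text
[ 0.54259824 -0.00272698  0.09613374] 0.026035869357791383 [-0.04550792 -0.20624155 -0.10635271]
```

View pics/w13.png

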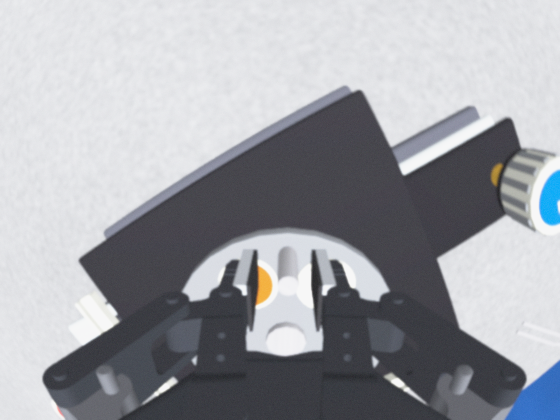

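The post is still centred between the fingers with no contact force. I'll lift straight up.

send_rows --rows '[{"dx": 0, "dy": 0, "dz": 0, "rx": 0, "ry": 0, "rz": 0, "fingers": 0.4}, {"dx": -1.5, "dy": 0, "dz": 0, "rx": 0, "ry": 0, "rz": 0, "fingers": 0.4}, {"dx": -3, "dy": 0, "dz": 0, "rx": 0, "ry": 0, "rz": 0, "fingers": 0.4}, {"dx": -5, "dy": 0, "dz": 0, "rx": 0, "ry": 0, "rz": 0, "fingers": 0.4}, {"dx": -8, "dy": 0, "dz": 0, "rx": 0, "ry": 0, "rz": 0, "fingers": 0.4}, {"dx": -12, "dy": 0, "dz": 0, "rx": 0, "ry": 0, "rz": 0, "fingers": 0.4}, {"dx": -16, "dy": 0, "dz": 0, "rx": 0, "ry": 0, "rz": 0, "fingers": 0.4}, {"dx": -20, "dy": 0, "dz": 0, "rx": 0, "ry": 0, "rz": 0, "fingers": 0.4}]'

```text
clock: 23.7
position: [0.5432, -0.0025, 0.2987]
tool_rot: [2.815, 1.568, 2.155]
force: [-0.0, -0.6, -0.0]
grip_width: 0.0262
```

Run:
```python
from plan import *
w=grab_frame("wrist");cv2.imwrite("pics/w14.png",w["pixels"]);p,R,s=cur();print(p,s["force"])
b=grab_frame("side");a=grab_frame("scene")
cv2.imwrite("pics/a4.png",cv2.resize(a["pixels"][180:290,190:360],None,fx=4.5,fy=4.5,interpolation=cv2.INTER_CUBIC))
cv2.imwrite("pics/b4.png",cv2.resize(b["pixels"][130:280,200:380],None,fx=4,fy=4,interpolation=cv2.INTER_CUBIC))
for n,z in(("blue_specimen",.076),("arrow",.06)):
    for q in pinpoint(w,n)[:1]:print(n,q["conf"],at(w,q["centre"],z))
```

```text
[ 0.54488815 -0.00272803  0.30344547] [0.59952065 0.48481359 5.88500024]
blue_specimen 0.55 [ 0.63127594 -0.04434127  0.076     ]
arrow 0.61 [ 0.65772638 -0.04810511  0.06      ]
```

View pics/a4.png

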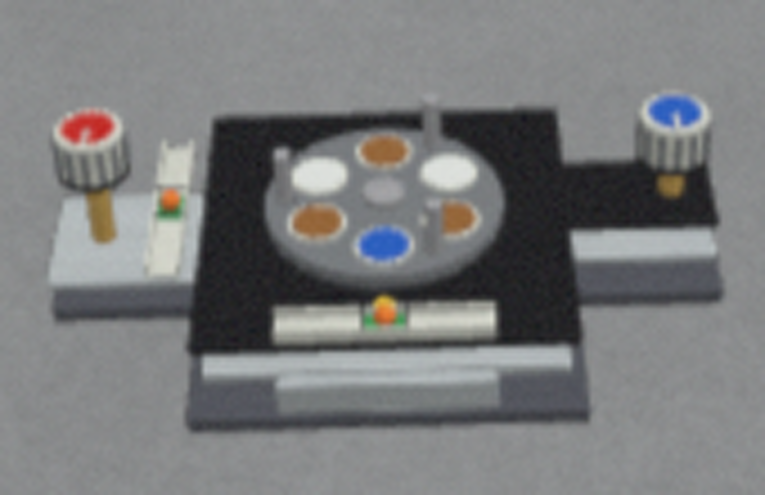

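View pics/b4.png

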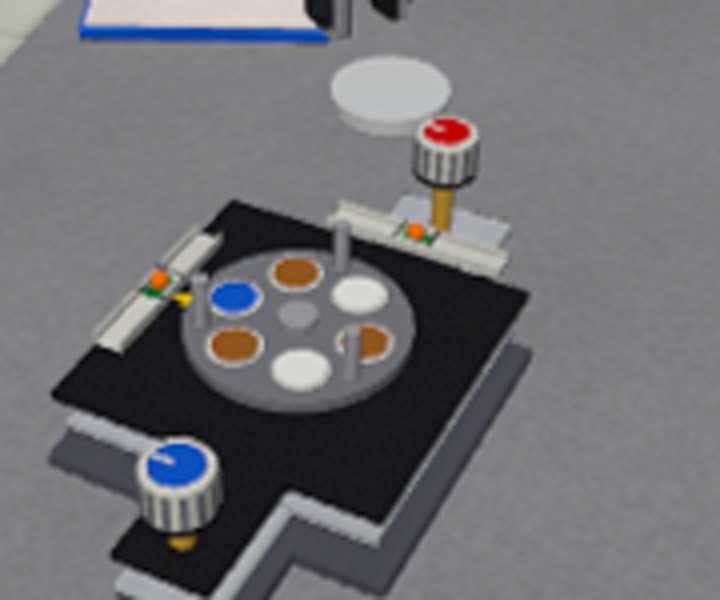

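View pics/w14.png

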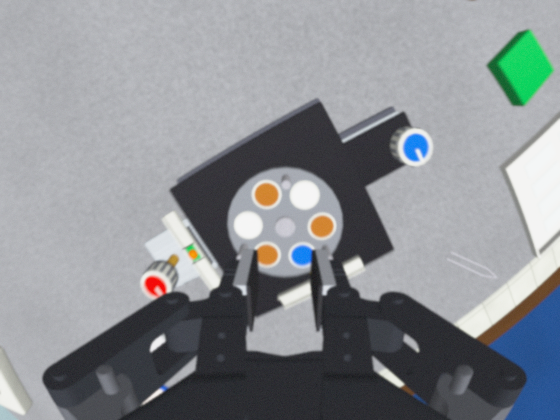

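The blue specimen is at the arrow: in the scene crop it is at (384,244) with the arrow at (384,298). Both balls sit in green and nothing touches the stage. I'll hand it in.

Run:
```python
from plan import *
print(job.job_done(), telemetry.observe()["clock"])
```

```text
the job is handed in; nothing more can be done
the job is handed in; nothing more can be done
```

The job is handed in at about 24 s: the stage is level, and the carousel is one click round with the blue specimen at the yellow arrow.

- **Levelling:** I turned the right (red) knob about 101° clockwise and the left (blue) knob about 105° anticlockwise, one grasp each. Both orange balls then sat in the middle of their green fields. I judged this by eye at about 1 mm off the middle for the tip ball, against the 5 mm allowed. Both were still there in the last scene and side pictures.
- **Carousel:** After levelling, I pushed post A round a 60° arc with the fingers loosely either side of it. In the last pictures the blue specimen is on the line from the carousel's centre to the arrow. The networks' wrist-camera positions, (0.631, -0.044) for the specimen and (0.658, -0.048) for the arrow, agree with that.
- **Letting go:** The gripper had lifted about 20 cm clear of the stage before I handed in. I saw no contact with the bottle, dish or slide box, though I did not measure their final positions against the start.

No check failed. The first camera estimates of the tilts disagreed by up to 10 mm of ball travel, so I set the final turns from closer views taken partway through each knob.

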